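Unbolt the clean-out hatch of the sanding dust box

ROBOT

A 6-joint arm with a two-finger parallel gripper is mounted at the origin on the work surface. World frame = base frame: x ahead of the robot, y to its left, z up, the work surface at z = 0. Lengths are in m, angles in degrees, forces in N, time in s.
With the tool pointing down it reaches from about 0.25 to 0.725 m from the base axis. Payload 9.7 kg.
Tool frame: the origin (TCP) lies at the very end of the fingers, on their centre line; the grasp point (between the pads) lies 19 mm behind it; z points along the fingers, y is the direction in which the jaws open and shut (so a half turn about z gives the same grasp; the last joint's range is limited). The gripper opens to 85 mm and grips with 20 to 120 N. Pads are 22 mm wide; open, the fingers measure 114 mm over their backs; the gripper's body (76 mm by 85 mm) begins 54 mm behind the grasp point. The pads swing forward as they close: fully open they stand 13 mm farther back than shut.
Start: joints at [73.625, 4.979, 10.078, 95.1, 0, 90], TCP at [0.155, 0.528, 0.231] pointing down, gripper open.
Joint ranges: [-179.16, 179.16], [-48.56, 103.87], [-65.8, 70.77], [-126.05, 130.52], [-82.76, 87.17], [-180, 180]. Speed limits (degrees/s): [127.2, 127.2, 147.25, 180, 180, 180].

INTERFACE

Orientations are given as [roll, pitch, yaw] about the fixed x, y, z axes, in that order (R = Rz(yaw) Ry(pitch) Rx(roll)).
In Python, from workcell import bot gives the robot as it stands.
- The arm moves only by the shell command python3 -m pendant 'ROWS' [FORCE]. ROWS is JSON, a list that holds one entry, the list of rows, each a list of 7 numbers: the shift along the tool's x, y, z in cm, then the turn, a rotation vector about the tool's x, y, z in rad, then the opening in per cent of the stroke, from 0 (shut) to 100 (fully open). In form: [[[dx, dy, dz, ax, ay, az, gripper], ...]]. A call has 1 to 5 rows; each row shifts and turns the pose as measured when the row begins, along the tool's axes as they then stand; what a row does not reach is not made up. A row lasts 1/12 s, in which the tool goes at most 41.7 mm and 7.16 degrees, less where a joint would pass 70% of its speed; a pose out of reach is approached as far as the arm can. A call with a gripper value outside its range is refused whole. The fingers move at their own pace and stop on an object; FORCE is the grip in N (left out, the last holds). Time passes only in rows, so rows that do not move let the fingers close. It gives the time, the measured TCP pose, the force and the opening at its end, in the units of the state.
- bot.get_obs(): the state, without advancing time (a new reading comes with each control period).
- bot.camera(name): name is "side" or "top" or "wrist"; returns the picture (384x512x3 uint8, red, green, blue); there is no depth.
- bot.get_calibration(name): a dict with "intrinsics" (3x3 intrinsics, pixels), "D" ([k1, k2, p1, p2, k3] as OpenCV has them; the pictures are not rectified), "pose" (4x4, takes a point from camera to world coordinates); the wrist camera has in their place "T_tool_cam" (4x4, takes a point from camera to tool coordinates, whose origin is the TCP and whose axes are the flange's). Camera axes: x right, y down, z forward; pixel columns grow to the right and rows downward; lengths in m; the calibration is good to about 2 mm. A picture is of the moment at which its call begins: read the wrist's pose just before it. get_calibration takes no time and is no camera call.
- bot.job_done(): hands the job in, once; it reports no verdict.
Trained networks look in the newest picture that a camera, given by its name, has taken for a name from the list of things; names that differ only in an ending like _2 or _b are one class to them, and where a whole thing is asked for, a point or a joint stands for the part that bears it (a point fixed in the world has none). Each returns a list of dicts, best first, with "confidence" (0 to 1); they miss things now and then, are a little off and sometimes report something else, mostly with a low value. They report only what shows in the picture. A call takes as long as a camera call.
- bot.masks_of(camera, thing): "pixels" (384x512 bool, what is visible of it) and "extent" ([left, top, right, bottom] in pixels, round what is visible of it).
- bot.mark_of(camera, thing): "uv" ([column, row] in pixels: a listed point, or the origin of a listed thing).
The state is a dict: "time": time; "q": joint angles; "qd": joint speeds; "joint_efforts": joint torques, N m; "ee_pos": TCP position; "tcp_rot": TCP orientation; "wrist_force": force on the tool from outside, world axes, zero at the start; "torque": the same for the moment, N m; "opening": finger opening in m.
Only numpy, scipy, OpenCV 4.12 (cv2) and the standard library are available. Lean on these libraries where they do the work, as an engineer would, in place of code of your own. Each camera call takes 0.05 s, during which the arm holds its last target. There are 200 camera calls.

TASK

The dust box needs emptying: draw back the slide bolt on its hatch. Hold the spring safety catch down by its treadle with one fingertip while the other finger pushes the bolt's knob all the way back, then let go so that the catch springs up again and locks the bolt open. Pick nothing up, and leave the things lying around where they are.

Things in the scene. Friction and masses are not known exactly. Their poses are not given: they have to be found in the camera images.
- dust_box: grey steel dust box, fixed on the bench, 360 x 450 mm, deck 120 mm high; sanding grille at its -y end, hatch plate (260 x 226 mm, top 128 mm above the bench, stays shut) at its +y end. The slide bolt is screwed on the hatch near the box's middle. Origin: centre of the underside. Own axes: +y is the way the bolt is drawn, -x the treadle's side of the bar, z up
- bolt_travel (a joint): the bolt, a steel bar 20 mm wide, top 145 mm above the bench, sliding along the box's y (about 3 N) in guides 149 mm high. 0 m = shot, nose in the keeper; 0.036 m = fully drawn, at its stop. The catch's pawl sits in a notch of the bar and blocks it until the catch is held down; a second notch takes the pawl within 2 mm of the stop
- bolt: the bolt with its upright steel knob, 16 mm in diameter, 41 mm high, by which the bolt is pushed; the knob rides on the bar, to the box's +y as the bolt is drawn. Origin: centre of the knob's foot on the bar's top, 145 mm above the bench; axes as the box's. Behind it (-y side) nothing on the bar's line is higher than 149 mm above the bench
- catch_angle (a joint): the spring safety catch: treadle and pawl on one shaft along the box's y, 22 mm to the -x side of the bar's centre line, 150 mm above the bench. 0 rad = up, pawl in a notch; 0.36 = fully down on its stop; bolt free above 0.25. About 6 N at the treadle's middle; springs back when let go, but stays partly down while the bolt is between its notches
- catch: the safety catch as a whole (shaft, pawl, treadle), steel. Origin: on the shaft's axis, beside the pawl, 70 mm to the box's +y side of the knob (bolt shot)
- treadle_mid (a point): the catch's ribbed steel treadle, 80 (along y) x 32 x 4 mm. This point: centre of its upper face. Up, it slopes, outer (-x) edge high; held down it is level, upper face 155 mm above the bench, centre 42 mm to the -x side of the bar's centre line. Bolt shot, its centre is 4 mm to the +y side of the knob's; it does not ride with the bolt. The shaft bearings beside it reach 155 mm
- sanding_block: cork sanding block, 100 x 60 x 32 mm, lying on the grille of the box; origin at the centre of its underside; to be left alone
- sanding_drum: sanding drum, a brown tube 50 mm in diameter and 75 mm high, standing on the grille of the box; origin at the centre of its underside; to be left alone
- gouge: wood-turning gouge with a 30 mm thick wooden handle, 440 mm long along its x, lying on the bench; origin on the bench near its middle; to be left alone
- tumbler: glass tumbler, 64 mm in diameter and 85 mm high, standing on the bench; origin at the centre of its underside; to be left alone

How it is judged:
By the outcome, as a careful person would: the job done as asked, in the order asked, and still so for the second after the job is handed in, with the robot touching nothing.
It also fails if it takes over 32 s, if anything falls off the work surface, if the arm or the gripper's body presses on something with over 40 N, if the wrist force passes 120 N, or if a joint passes its speed limit or range.

## Working session

There is one attempt and no reset: what is moved stays moved. The work goes in short steps, Python scripts to look and compute and a shell command to move; the robot and the scene stay as the last step left them, time stands still between calls to the robot, and variables do not carry over. Pictures are saved under pics/ and viewed, about 8 in all and at most 12, crops included, and the job is handed in when it is done.

```bash
ls; mkdir -p pics; cat > h.py <<'E'
import numpy as np, cv2
from scipy.spatial.transform import Rotation as R
from workcell import bot
def cam(n):
    c=bot.get_calibration(n); K=np.array(c["intrinsics"]); D=np.array(c["D"])
    if "pose" in c: T=np.array(c["pose"])
    else:
        o=bot.get_obs(); T=np.eye(4); T[:3,:3]=R.from_euler('xyz',o["tcp_rot"],degrees=True).as_matrix(); T[:3,3]=o["ee_pos"]; T=T@np.array(c["T_tool_cam"])
    return K,D,T
def ray(n,uv):
    K,D,T=cam(n); p=cv2.undistortPoints(np.array([[uv]],float),K,D)[0,0]
    return T[:3,3],T[:3,:3]@np.array([p[0],p[1],1])
def atz(n,uv,z):
    o,d=ray(n,uv); return o+d*(z-o[2])/d[2]
def proj(n,P):
    K,D,T=cam(n); Ti=np.linalg.inv(T)
    return cv2.projectPoints(np.array(P,float).reshape(-1,3),cv2.Rodrigues(Ti[:3,:3])[0],Ti[:3,3],K,D)[0][:,0]
E
python3 - <<'E'
from h import *
np.set_printoptions(precision=4,suppress=True)
o=bot.get_obs(); print(o)
z=dict(bolt=.145,catch=.150,treadle_mid=.158,dust_box=0,sanding_block=.12,sanding_drum=.12,tumbler=0,gouge=0)
for n in ["top","side","wrist"]:
    im=bot.camera(n); cv2.imwrite(f"pics/{n}0.png",im[:,:,::-1])
    for t in z:
        for m in bot.mark_of(n,t)[:2]: print(n,t,round(m["confidence"],2),np.array(m["uv"]),atz(n,m["uv"],z[t]))
a=[cv2.imread(f"pics/{n}0.png") for n in ["top","side"]]
cv2.imwrite("pics/ts.png",cv2.resize(np.vstack(a),None,fx=.78,fy=.78))
E
```

```text
pics
{'time': 0.0, 'q': array([73.6254,  5.012 , 10.0339, 95.0986, -0.0008, 90.0017]), 'qd': array([-0.0427, -0.0591, -0.0488,  0.0021, -0.071 ,  0.0269]), 'joint_efforts': array([  0.0008, -52.0381,  46.4818,   0.016 ,  -0.    ,  -0.    ]), 'ee_pos': array([0.155 , 0.5275, 0.2306]), 'tcp_rot': array([-179.9233,    0.0008,  163.6237]), 'wrist_force': array([-0.2153,  0.5959,  0.034 ]), 'torque': array([ 0.0015, -0.0232,  0.0327]), 'opening': 0.08517146256635254}
top bolt 0.71 [228.3 233.6] [0.4923 0.1061 0.145 ]
top bolt 0.61 [257.1 212.7] [0.5417 0.0368 0.145 ]
top catch 0.76 [229.7 232.7] [0.4944 0.1024 0.15  ]
top catch 0.34 [333.5 235.4] [ 0.4858 -0.1443  0.15  ]
top treadle_mid 0.81 [256.8 226.6] [0.5082 0.0377 0.158 ]
top treadle_mid 0.69 [315.1 165.8] [ 0.6521 -0.1033  0.158 ]
top dust_box 0.57 [263.2 220.9] [0.5267 0.0209 0.    ]
top sanding_block 0.79 [312.4 164. ] [ 0.6632 -0.1021  0.12  ]
top sanding_block 0.19 [262.7 218.9] [0.5277 0.0233 0.12  ]
top sanding_drum 0.77 [335.1 236.7] [ 0.4824 -0.1536  0.12  ]
top sanding_drum 0.44 [158.6 259.6] [0.43   0.2793 0.12  ]
top tumbler 0.71 [156.6 256.1] [0.4323 0.3146 0.    ]
side bolt 0.68 [304.5 201.6] [0.4977 0.1068 0.145 ]
side catch 0.56 [309.1 199.8] [0.4877 0.1066 0.15  ]
side catch 0.36 [288.2 184.7] [0.5339 0.0472 0.15  ]
side treadle_mid 0.61 [306.2 174.5] [0.4906 0.0141 0.158 ]
side sanding_block 0.56 [246.2 164.3] [ 0.6464 -0.0945  0.12  ]
side sanding_drum 0.56 [303.4 154.9] [ 0.49   -0.1481  0.12  ]
side sanding_drum 0.23 [340.5 314.6] [0.4476 0.3909 0.12  ]
side tumbler 0.7 [340.2 314.5] [0.4266 0.2967 0.    ]
side tumbler 0.48 [306.3 198.6] [ 0.4784 -0.1054  0.    ]
wrist tumbler 0.64 [179.9 329.1] [0.4183 0.3086 0.    ]
```

View pics/ts.png

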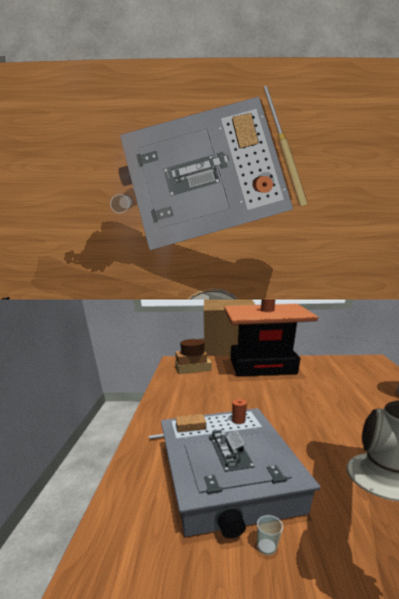

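The box's grille end is towards world −y, the bolt is near full-resolution top pixel (245,220), and the tumbler stands at (155,260). I'll zoom in on the bolt.

```bash
python3 - <<'E'
from h import *
a=cv2.imread("pics/top0.png")[185:265,200:310]; b=cv2.imread("pics/side0.png")[145:225,255:365]
cv2.imwrite("pics/z.png",np.vstack([cv2.resize(x,None,fx=3.7,fy=3.7,interpolation=cv2.INTER_CUBIC) for x in (a,b)]))
for n in ["top","side"]:
    bot.camera(n)
    for t in ["bolt","catch","treadle_mid","dust_box"]:
        for m in bot.masks_of(n,t)[:2]:
            p=np.argwhere(m["pixels"])[:,::-1]; print(n,t,round(m["confidence"],2),m["extent"],p.mean(0),cv2.minAreaRect(p.astype(np.float32)))
E
```

```text
top bolt 0.8 [219.4, 199.3, 294.6, 229.2] [252.39458414 214.35203095] ((255.53773498535156, 213.63206481933594), (9.752599716186523, 74.03734588623047), 74.05460357666016)
top catch 0.97 [223.8, 218.2, 275.3, 240.7] [252.09692308 227.99846154] ((249.59918212890625, 228.66432189941406), (22.446016311645508, 50.81892776489258), 88.63607025146484)
top treadle_mid 0.65 [222.6, 215.8, 277.6, 240.6] [252.51708075 228.17701863] ((249.5, 229.0), (22.0, 51.0), 90.0)
top dust_box 0.74 [152.7, 125.1, 373.3, 319.1] [258.44753763 223.88685518] ((257.64849853515625, 222.69349670410156), (153.4374237060547, 202.02099609375), 74.11614990234375)
side bolt 0.77 [280.5, 170.1, 301.1, 216.6] [287.17391304 187.5621118 ] ((288.2540588378906, 192.42236328125), (45.05478286743164, 12.1934814453125), 73.0091781616211)
side catch 0.71 [292.9, 167.1, 315.5, 205.3] [300.52208835 184.08232932] ((301.5, 185.5), (37.0, 23.0), 90.0)
side treadle_mid 0.74 [290.1, 169.5, 317.3, 203.0] [300.47356828 184.25330396] ((301.5, 186.0), (36.0, 23.0), 90.0)
side dust_box 0.63 [207.1, 139.4, 408.0, 307.9] [301.7380602  224.20927536] ((312.1492919921875, 218.970947265625), (166.2067413330078, 182.47647094726562), 78.9828872680664)
```

View pics/z.png

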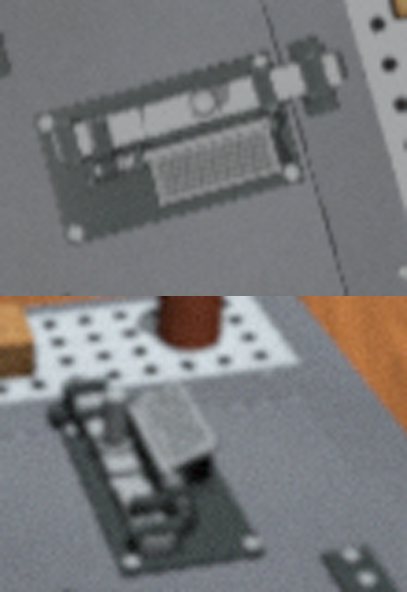

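Crop: the knob's top ring is at top-image pixel (255,212.5) and the treadle is below it, centred at about (258,228). The box's yaw is about +15°. I'll move over it and look with the wrist camera.

```bash
python3 -m pendant '[[[-3.1,-2.6,-0.3,0,0,0,100],[-3.1,-2.6,-0.3,0,0,0,100],[-3.1,-2.6,-0.3,0,0,0,100],[-3.1,-2.6,-0.3,0,0,0,100],[-3.1,-2.6,-0.3,0,0,0,100]]]'
python3 -m pendant '[[[-3.1,-2.6,-0.3,0,0,0.02,100],[-3.1,-2.6,-0.3,0,0,0,100],[-3.1,-2.6,-0.3,0,0,0,100],[-3.1,-2.6,-0.3,0,0,0,100],[-3.1,-2.6,-0.3,0,0,0,100]]]'
python3 -m pendant '[[[-3.1,-2.6,0,0,0,0,80],[-3.1,-2.6,0,0,0,0,60],[-3.1,-2.6,0,0,0,0,40],[-3.1,-2.6,0,0,0,0,35],[-3.1,-2.6,0,0,0,0,35]]]'
python3 -m pendant '[[[0,0,0,0,0,0.12,35],[0,0,0,0,0,0.12,35],[0,0,0,0,0,0.12,35],[0,0,0,0,0,0.12,35],[0,0,0,0,0,0.12,35]]]'
python3 -c "
from h import *
o=bot.get_obs();print(o['q'],o['ee_pos'],o['tcp_rot'],o['opening']);print(bot.get_calibration('wrist'))"
```

```text
time: 2.27
ee_pos: [0.2666, 0.3587, 0.243]
tcp_rot: [-179.8, -0.1, 164.2]
wrist_force: [0.9, 0.3, 0.9]
opening: 0.0857
time: 2.68
ee_pos: [0.3789, 0.1835, 0.2597]
tcp_rot: [-180.0, 0.1, 163.2]
wrist_force: [1.4, -0.3, 0.6]
opening: 0.0852
time: 3.1
ee_pos: [0.4908, 0.0074, 0.2625]
tcp_rot: [179.9, 0.3, 163.1]
wrist_force: [0.7, 1.4, 0.2]
opening: 0.0299
time: 3.52
ee_pos: [0.4945, -0.002, 0.2605]
tcp_rot: [179.8, 0.2, 127.6]
wrist_force: [0.1, 0.4, 0.5]
opening: 0.0298
[-1.98724721e-01 -2.15195810e+00  6.07765822e+00  9.79691242e+01
 -6.70704876e-02  5.21897546e+01] [ 0.49446314 -0.00204863  0.26049792] [179.83531578   0.21268236 127.61106256] 0.02978746443739715
{'intrinsics': array([[266.54582562,   0.        , 255.11053921],
       [  0.        , 266.54582562, 186.55173136],
       [  0.        ,   0.        ,   1.        ]]), 'D': array([-0.0363391,  0.       ,  0.       ,  0.       ,  0.       ]), 'T_tool_cam': array([[ 2.79641396e-04, -9.50729691e-01, -3.10020929e-01,
         7.98151522e-02],
       [ 9.99999884e-01,  1.43971324e-04,  4.60496493e-04,
         2.02949658e-04],
       [-3.93173565e-04, -3.10021022e-01,  9.50729620e-01,
        -1.42110120e-01],
       [ 0.00000000e+00,  0.00000000e+00,  0.00000000e+00,
         1.00000000e+00]])}
```

```bash
python3 -m pendant '[[[0,0,0,0,0,0.12,35],[0,0,0,0,0,0.12,35],[0,0,0,0,0,0.12,35],[0,0,0,0,0,0.03,35],[0,0,0,0,0,0,35]]]'
cat > look.py <<'E'
from h import *
import sys
np.set_printoptions(precision=4,suppress=True)
o=bot.get_obs(); print(o["ee_pos"],o["tcp_rot"],o["wrist_force"],o["opening"])
im=bot.camera("wrist"); cv2.imwrite(f"pics/{sys.argv[1]}.png",im[:,:,::-1])
z=dict(bolt=.145,catch=.150,treadle_mid=.158)
for t in z:
    for m in bot.mark_of("wrist",t)[:2]: print(t,round(m["confidence"],2),np.array(m["uv"]),atz("wrist",m["uv"],z[t]))
    for m in bot.masks_of("wrist",t)[:1]:
        p=np.argwhere(m["pixels"])[:,::-1]; print(" mask",round(m["confidence"],2),m["extent"],cv2.minAreaRect(p.astype(np.float32)))
E
python3 look.py w1
```

```text
time: 3.93
ee_pos: [0.4945, -0.0025, 0.2605]
tcp_rot: [179.8, 0.1, 103.9]
wrist_force: [0.8, -0.8, 0.1]
opening: 0.0301
[ 0.4945 -0.0025  0.2605] [179.7637   0.1294 103.9069] [ 0.7708 -0.81    0.0933] 0.030076312373190417
bolt 0.83 [309.2 153. ] [0.5392 0.0398 0.145 ]
 mask 0.59 [294.0, 40.1, 329.9, 233.0] ((313.89837646484375, 136.18429565429688), (29.210071563720703, 194.1783905029297), 1.123302698135376)
catch 0.97 [293.1  73. ] [0.5026 0.1052 0.15  ]
 mask 0.7 [255.8, 61.9, 328.4, 193.9] ((279.425048828125, 127.63273620605469), (58.432247161865234, 139.4203643798828), 16.22019386291504)
treadle_mid 0.68 [271.4 149.2] [0.5009 0.0364 0.158 ]
 mask 0.66 [253.7, 62.7, 326.9, 194.1] ((279.63714599609375, 127.4035415649414), (58.152915954589844, 138.8616943359375), 16.22019386291504)
```

View pics/w1.png

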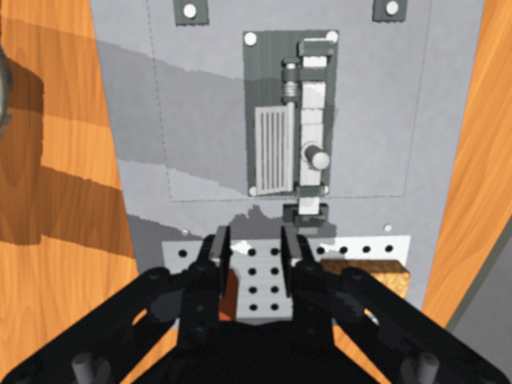

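Wrist view: knob foot (309,153), treadle (257–292, 106–192), the bar running from (314,60) to (309,205), and plate screws at (250,39), (332,37) and (252,191). The networks agree with the picture. Next I'll get the yaw and the offsets.

```bash
python3 - <<'E'
from h import *
np.set_printoptions(precision=4,suppress=True)
im=cv2.cvtColor(cv2.imread("pics/w1.png"),cv2.COLOR_BGR2GRAY)
for r in [90,100,115,130,175,204]:
    row=im[r,285:345].astype(int); w=np.where(row>170)[0]+285; print(r,w.min() if len(w) else None,w.max() if len(w) else None)
def ang(a,b):
    d=b-a; return np.degrees(np.arctan2(-d[0],d[1]))
a,b=atz("wrist",(309,205),.145),atz("wrist",(313.5,90),.145); print("bar",a,b,ang(a,b))
P=[atz("wrist",u,.13) for u in [(252,191),(250,39),(332,37)]]; print(P,ang(P[0],P[1]),np.degrees(np.arctan2(*(P[2]-P[1])[1::-1])))
B=[atz("wrist",u,.128) for u in [(168,200),(408,200),(150,0),(431,0)]]; print(ang(B[0],B[2]),ang(B[1],B[3]),B)
# triangulate knob from top, side, wrist marks
def tri(obs):
    A=np.zeros((3,3));c=np.zeros(3)
    for n,uv in obs:
        o,d=ray(n,uv); d/=np.linalg.norm(d); M=np.eye(3)-np.outer(d,d); A+=M;c+=M@o
    return np.linalg.solve(A,c)
print("knobtop",atz("wrist",(321,160),.186),atz("top",(254.9,212.6),.186))
psi=np.radians(14); 
E
```

```text
90 287 344
100 303 344
115 285 344
130 285 344
175 285 344
204 300 344
bar [ 0.5557 -0.0126  0.145 ] [0.5254 0.0965 0.145 ] 15.486039691127187
[array([ 0.4954, -0.0171,  0.13  ]), array([0.4582, 0.126 , 0.13  ]), array([0.5309, 0.1464, 0.13  ])] 14.58717408497713 15.686461749597308
13.51316137301469 17.30521790129957 [array([ 0.4081, -0.0504,  0.128 ]), array([0.6675, 0.014 , 0.128 ]), array([0.3632, 0.1362, 0.128 ]), array([0.6095, 0.2001, 0.128 ])]
knobtop [0.5402 0.0422 0.186 ] [0.5398 0.0417 0.186 ]
```

```bash
python3 -m pendant '[[[0.7,3.3,0,0,0,-0.026,35],[0,0,2.5,0,0,0,35],[0,0,2.5,0,0,0,35],[0,0,1,0,0,0,35],[0,0,0,0,0,0,35]]]'
python3 look.py w2
```

```text
time: 4.7
ee_pos: [0.5284, 0.0128, 0.1992]
tcp_rot: [179.7, 0.2, 105.7]
wrist_force: [-0.8, -0.3, 1.0]
opening: 0.0295
[0.5284 0.0128 0.1992] [179.6662   0.1689 105.7436] [-0.8179 -0.3299  0.9736] 0.029510876144535722
bolt 0.91 [280.9 178.6] [0.5429 0.039  0.145 ]
 mask 0.63 [262.5, 56.2, 303.7, 274.0] ((282.3074951171875, 163.9590606689453), (30.878061294555664, 222.2252960205078), 1.3859177827835083)
catch 0.69 [252.9  76.8] [0.5029 0.1037 0.15  ]
 mask 0.79 [203.0, 60.8, 302.1, 229.5] ((236.32778930664062, 145.57089233398438), (81.90088653564453, 177.35780334472656), 15.780754089355469)
treadle_mid 0.69 [228.9 173.7] [0.5041 0.0353 0.158 ]
 mask 0.79 [203.4, 58.1, 296.9, 229.2] ((235.90438842773438, 144.69532775878906), (81.01956176757812, 178.3002166748047), 16.620756149291992)
```

View pics/w2.png

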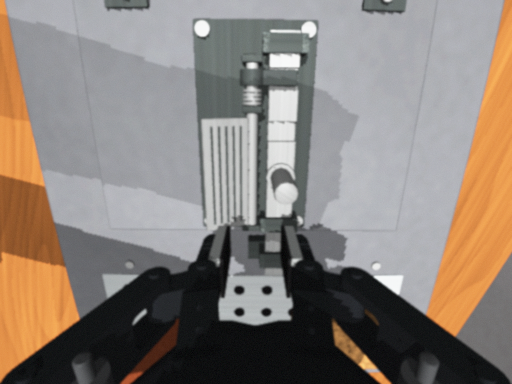

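Knob foot (281,178), knob top (285,194); the fingertips are at about (215,240) and (292,235), just behind the knob, with the left one in line with the treadle. Next: the knob and treadle in tool coordinates.

```bash
python3 - <<'E'
from h import *
np.set_printoptions(precision=4,suppress=True)
o=bot.get_obs(); M=R.from_euler('xyz',o["tcp_rot"],degrees=True); t=lambda P: M.inv().apply(P-o["ee_pos"])
for n,u,z in [("foot",(280.9,178.6),.145),("ktop",(285,192),.186),("mid",(228.9,173.7),.160),("barL",(268,110),.145),("barR",(298,110),.145),("barL2",(266,215),.145),("barR2",(298,215),.145),("trdl in outer near",(205,227),.163),("tr out far",(203,119),.163)]:
    P=atz("wrist",u,z); print(n,P,t(P))
for y in (-.03,-.022,-.015,.015,.022,.03): print(y,proj("wrist",M.apply([[0,y,-.006],[.011,y,-.006]])+o["ee_pos"]).tolist())
E
```

```text
foot [0.544  0.0386 0.145 ] [0.0213 0.0203 0.0578]
ktop [0.5414 0.0414 0.186 ] [0.0245 0.019  0.0168]
mid [0.5041 0.0359 0.16  ] [ 0.0294 -0.0186  0.0423]
barL [0.5195 0.0854 0.145 ] [0.073  0.0095 0.0575]
barR [0.5404 0.0914 0.145 ] [0.073  0.0312 0.0577]
barL2 [0.5416 0.0057 0.145 ] [-0.0097  0.0091  0.0578]
barR2 [0.5669 0.0127 0.145 ] [-0.0099  0.0353  0.0581]
trdl in outer near [ 0.4968 -0.0085  0.163 ] [-0.0114 -0.0376  0.0393]
tr out far [0.4785 0.0687 0.163 ] [ 0.0679 -0.0344  0.039 ]
-0.03 [[203.12746169188267, 244.74086022312989], [201.9140656838589, 227.65499940302618]]
-0.022 [[216.8934309016211, 244.77931199469958], [216.0016843889233, 227.68404363938478]]
-0.015 [[228.95693067544866, 244.8035832498433], [228.34790351191998, 227.70253903712947]]
0.015 [[280.71874873385804, 244.8085179420434], [281.3256986613684, 227.70867089152844]]
0.022 [[292.7806361394724, 244.78655229790007], [293.6702324085924, 227.69303754526973]]
0.03 [[306.5440268578424, 244.75073939718752], [307.7551564125213, 227.6672649578264]]
```

```bash
python3 -m pendant '[[[0,0,1.5,0,0,0,35],[0,0,1.0,0,0,0,35],[0,0,0,0,0,0,35]]]'
python3 -m pendant '[[[0,0,0.5,0,0,0,35],[0,0,0,0,0,0,35]]]'
python3 -m pendant '[[[0,0,0.4,0,0,0,35],[0,0,0,0,0,0,35]]]'
```

```text
time: 5.3
ee_pos: [0.5307, 0.0125, 0.1795]
tcp_rot: [179.1, 0.3, 105.7]
wrist_force: [-0.9, 0.5, 0.2]
opening: 0.0301
time: 5.47
ee_pos: [0.5307, 0.0125, 0.1747]
tcp_rot: [179.1, 0.3, 105.7]
wrist_force: [-0.0, 0.6, -0.1]
opening: 0.0298
time: 5.63
ee_pos: [0.5309, 0.0125, 0.1711]
tcp_rot: [179.1, 0.3, 105.7]
wrist_force: [-0.1, -0.0, -0.6]
opening: 0.0299
```

```bash
python3 -m pendant '[[[0,-0.2,0,0.015,0,-0.005,35],[0,0,0.3,0,0,0,35],[0,0,0,0,0,0,35]]]'
python3 -m pendant '[[[0,0,0.4,0,0,0,35],[0,0,0,0,0,0,35]]]'
python3 -m pendant '[[[0,0,0.4,0,0,0,35],[0,0,0,0,0,0,35]]]'
```

```text
time: 5.88
ee_pos: [0.529, 0.0118, 0.1684]
tcp_rot: [180.0, 0.3, 106.0]
wrist_force: [0.1, 0.1, -0.5]
opening: 0.0298
time: 6.05
ee_pos: [0.5292, 0.0119, 0.1641]
tcp_rot: [180.0, 0.3, 106.0]
wrist_force: [0.4, -0.2, -0.6]
opening: 0.03
time: 6.22
ee_pos: [0.5293, 0.0118, 0.16]
tcp_rot: [180.0, 0.4, 106.0]
wrist_force: [-0.2, 0.4, 2.0]
opening: 0.0297
```

```bash
python3 -m pendant '[[[0,0,0.4,0,0,0,35],[0,0,0,0,0,0,35]]]'
python3 -m pendant '[[[0,0,0.3,0,0,0,35],[0,0,0,0,0,0,35]]]'
python3 -m pendant '[[[0,0,0.3,0,0,0,35],[0,0,0,0,0,0,35]]]'
```

```text
time: 6.38
ee_pos: [0.5291, 0.0116, 0.1568]
tcp_rot: [179.9, 0.4, 106.0]
wrist_force: [-0.8, 1.0, 5.2]
opening: 0.0299
time: 6.55
ee_pos: [0.5287, 0.0115, 0.1552]
tcp_rot: [179.9, 0.4, 106.0]
wrist_force: [-0.5, 0.8, 6.3]
opening: 0.0298
time: 6.72
ee_pos: [0.5287, 0.0115, 0.1549]
tcp_rot: [179.7, 0.4, 106.0]
wrist_force: [-2.2, 0.1, 8.1]
opening: 0.0298
```

```bash
python3 -m pendant '[[[0,0,0.5,0,0,0,35],[0,0,0,0,0,0,35]]]'
python3 -m pendant '[[[0,0,0.5,0,0,0,35],[0,0,0,0,0,0,35]]]'
python3 look.py w3; python3 -c "
import cv2;i=cv2.imread('pics/w3.png')[90:280,150:350];cv2.imwrite('pics/w3c.png',cv2.resize(i,None,fx=3,fy=3,interpolation=2))"
```

```text
time: 6.88
ee_pos: [0.5291, 0.0115, 0.1551]
tcp_rot: [179.4, 0.5, 106.0]
wrist_force: [-4.1, 0.8, 7.1]
opening: 0.0298
time: 7.05
ee_pos: [0.5293, 0.0115, 0.1553]
tcp_rot: [179.1, 0.6, 106.0]
wrist_force: [-2.0, 1.1, 7.1]
opening: 0.0302
[0.5293 0.0115 0.1553] [179.0866   0.5961 105.9797] [-1.9769  1.1089  7.0644] 0.030168861575110912
bolt 0.57 [282.3 195.3] [0.5387 0.0398 0.145 ]
 mask 0.75 [263.0, 8.5, 317.2, 311.0] ((291.2176818847656, 157.71139526367188), (43.4290771484375, 305.8646545410156), 1.6776396036148071)
catch 0.87 [252.9  65.9] [0.5017 0.1038 0.15  ]
 mask 0.81 [183.9, 45.0, 313.8, 254.7] ((230.88262939453125, 147.52542114257812), (109.3169937133789, 225.92105102539062), 17.8402042388916)
treadle_mid 0.67 [215.6 190. ] [0.4994 0.0372 0.158 ]
 mask 0.75 [181.5, 42.7, 315.7, 254.9] ((231.23681640625, 147.47850036621094), (109.9625473022461, 226.2274169921875), 17.8402042388916)
```

View pics/w3c.png

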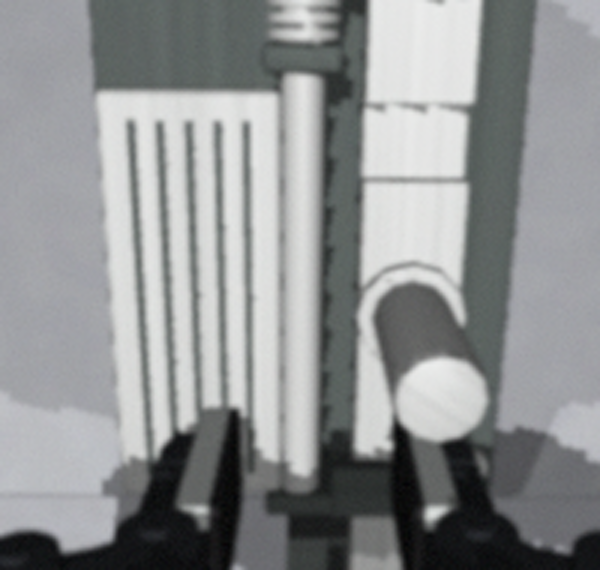

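The left finger is on the treadle's middle ribs, and the right finger stands just behind the knob in line with it. The zero rows let the arm relax, so every row needs to keep the down-command.

```bash
python3 -m pendant '[[[0,0,0.5,0.02,0,0,35],[0,0,0.5,0.01,0,0,35],[0,0,0.5,0.01,0,0,35]]]'
python3 -m pendant '[[[0,0,0.6,0.01,0,0,35],[0,0,0.6,0.01,0,0,35],[0,0,0.6,0.01,0,0,35]]]'
```

```text
time: 7.65
ee_pos: [0.5296, 0.0114, 0.1527]
tcp_rot: [-179.2, 0.8, 106.0]
wrist_force: [-14.7, 1.0, 38.2]
opening: 0.0296
time: 7.9
ee_pos: [0.5296, 0.0114, 0.1522]
tcp_rot: [-178.4, 1.0, 106.0]
wrist_force: [-14.9, 1.0, 43.1]
opening: 0.0297
```

```bash
python3 -m pendant '[[[0,0,0.3,-0.015,-0.01,0,35],[0,0,0.3,-0.01,0,0,35],[0.3,0,0.3,0,0,0,35]]]'
python3 -m pendant '[[[0.5,0,0.3,0,0,0,35],[0.5,0,0.3,0,0,0,35]]]'
python3 -m pendant '[[[0.5,0,0.3,0,0,0,35],[0.5,0,0.3,0,0,0,35]]]'
```

```text
time: 8.15
ee_pos: [0.5291, 0.013, 0.154]
tcp_rot: [179.6, 1.9, 105.9]
wrist_force: [-1.0, -9.0, 17.1]
opening: 0.0302
time: 8.32
ee_pos: [0.529, 0.0184, 0.1542]
tcp_rot: [179.1, 2.6, 105.7]
wrist_force: [-0.7, -20.0, 21.1]
opening: 0.0297
time: 8.48
ee_pos: [0.5291, 0.023, 0.1544]
tcp_rot: [178.5, 3.3, 105.5]
wrist_force: [-1.8, -14.9, 19.9]
opening: 0.03
```

```bash
cat > fix.py <<'E'
from h import *
np.set_printoptions(precision=3,suppress=True)
o=bot.get_obs(); M=R.from_euler('xyz',o["tcp_rot"],degrees=True)
print("fix rot",(M.inv()*R.from_euler('xyz',[180,0,105.5],degrees=True)).as_rotvec())
K=np.array([.541,.0405]);bx=np.array([.964,.266]);by=np.array([-.266,.964]);d=o["ee_pos"][:2]-K
print("tcp in box from shot knob mm: x",d@bx*1e3,"y",d@by*1e3)
E
python3 fix.py
python3 - <<'E'
from h import *
im=bot.camera("wrist"); cv2.imwrite("pics/w4.png",cv2.resize(im[60:280,130:370,::-1],None,fx=2.5,fy=2.5))
for m in bot.mark_of("wrist","bolt")[:1]: print(m, atz("wrist",m["uv"],.145))
E
```

```text
fix rot [0.025 0.058 0.001]
tcp in box from shot knob mm: x -16.123592217238485 y -13.672542559458268
{'uv': [278.0, 203.0], 'confidence': 0.97} [0.5375546  0.04645402 0.145     ]
```

View pics/w4.png

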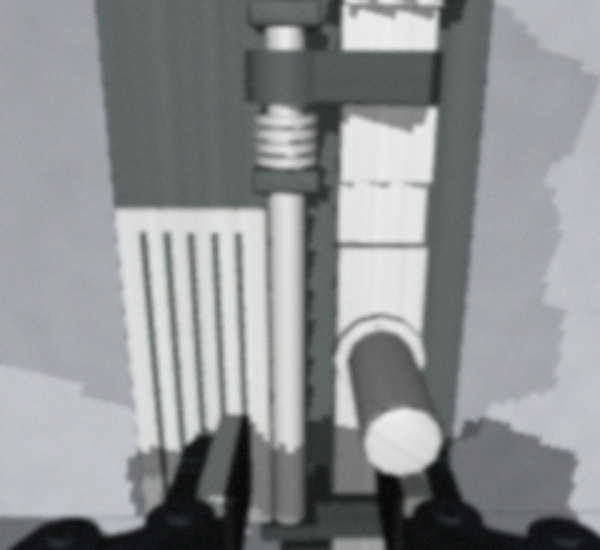

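The bolt has moved about 7 mm and the catch is down. The fingers have drifted about 5 mm towards +x and tilted, so I'll correct that while pushing.

```bash
python3 -m pendant '[[[0.3,-0.3,0.3,0.025,0.05,0,35],[0.5,-0.2,0.3,0.01,0.02,0,35]]]'; python3 fix.py
python3 -m pendant '[[[0.5,-0.1,0.3,0.01,0.02,0,35],[0.5,-0.1,0.3,0.01,0.02,0,35]]]'; python3 fix.py
```

```text
time: 8.75
ee_pos: [0.5263, 0.0274, 0.1542]
tcp_rot: [179.8, -0.2, 105.5]
wrist_force: [6.8, -11.8, 13.5]
opening: 0.0296
fix rot [ 0.003 -0.004  0.   ]
tcp in box from shot knob mm: x -17.607966087589986 y -8.721858093451074
time: 8.92
ee_pos: [0.5253, 0.0322, 0.1539]
tcp_rot: [-179.6, -1.9, 105.3]
wrist_force: [2.0, -16.2, 17.4]
opening: 0.0299
fix rot [-0.008 -0.033 -0.003]
tcp in box from shot knob mm: x -17.30444642222354 y -3.812024020660697
```

```bash
python3 -m pendant '[[[0.5,-0.2,0.3,-0.005,-0.02,0,35],[0.5,-0.2,0.3,0.005,0.01,0,35],[0.5,-0.1,0.3,0.005,0.01,0,35]]]'; python3 fix.py
python3 -m pendant '[[[0.5,-0.2,0.3,0.005,0.01,0,35],[0.5,-0.1,0.3,0.005,0.01,0,35]]]'; python3 fix.py
```

```text
time: 9.17
ee_pos: [0.5235, 0.0385, 0.1542]
tcp_rot: [179.7, -0.8, 105.0]
wrist_force: [0.9, -13.4, 15.6]
opening: 0.0301
fix rot [ 0.005 -0.014 -0.009]
tcp in box from shot knob mm: x -17.413221652682125 y 2.700108994986126
time: 9.33
ee_pos: [0.5222, 0.0431, 0.1542]
tcp_rot: [179.7, -1.2, 104.8]
wrist_force: [1.6, -17.1, 17.4]
opening: 0.0298
fix rot [ 0.006 -0.022 -0.012]
tcp in box from shot knob mm: x -17.467549608851815 y 7.561438796045421
```

```bash
python3 -m pendant '[[[0.5,-0.2,0.3,0.005,-0.02,-0.01,35],[0.5,-0.1,0.3,0.005,0.01,-0.005,35],[0.5,-0.1,0.3,0.005,0.01,-0.005,35]]]'; python3 fix.py
python3 -m pendant '[[[0.5,-0.1,0.3,0.005,0.005,-0.005,35],[0.5,-0.1,0.3,0.005,0.005,-0.005,35]]]'; python3 fix.py
```

```text
time: 9.58
ee_pos: [0.5204, 0.0502, 0.1543]
tcp_rot: [179.6, -0.1, 105.7]
wrist_force: [1.3, -14.9, 17.8]
opening: 0.0298
fix rot [ 0.008 -0.003  0.003]
tcp in box from shot knob mm: x -17.257041869023507 y 14.838122260938153
time: 9.75
ee_pos: [0.5198, 0.0531, 0.1543]
tcp_rot: [179.6, 0.3, 106.0]
wrist_force: [6.5, -35.3, 17.3]
opening: 0.03
fix rot [0.007 0.004 0.009]
tcp in box from shot knob mm: x -17.10703936653059 y 17.830856613458785
```

The push force jumped to 35 N, so the bolt is at its stop. I'll hold it there lightly and lift off.

```bash
python3 -m pendant '[[[0.4,0,0.3,0.005,0,-0.005,35],[0.2,0,-0.3,0,0,0,35],[0.1,0,-0.6,0,0,0,35],[0.1,0,-0.6,0,0,0,35]]]'; python3 fix.py
python3 - <<'E'
from h import *
im=bot.camera("wrist"); cv2.imwrite("pics/w5.png",cv2.resize(im[60:280,130:370,::-1],None,fx=2.5,fy=2.5))
for m in bot.mark_of("wrist","bolt")[:1]: print(m, atz("wrist",m["uv"],.145))
E
```

```text
time: 10.08
ee_pos: [0.5194, 0.0526, 0.17]
tcp_rot: [179.7, 1.3, 105.8]
wrist_force: [2.1, -5.5, -3.8]
opening: 0.0298
fix rot [0.006 0.023 0.005]
tcp in box from shot knob mm: x -17.582293734850555 y 17.360333255501303
{'uv': [281.6, 196.7], 'confidence': 0.94} [0.53225683 0.07444965 0.145     ]
```

View pics/w5.png

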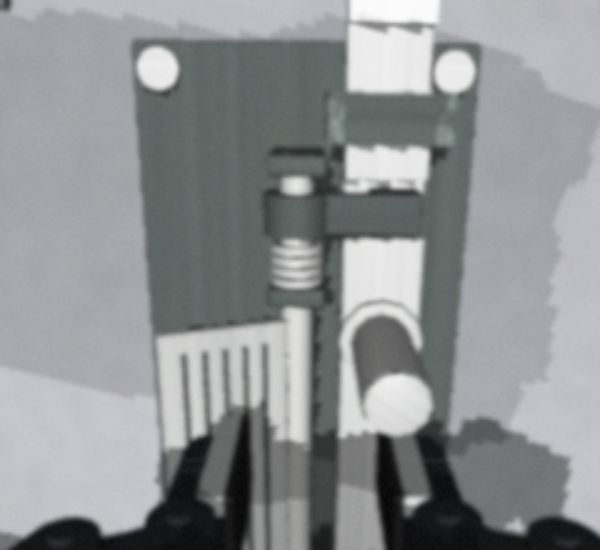

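The knob has moved about 35 mm, the treadle slopes up again and the pawl lies across the bar's notch. Now I'll back off and raise the arm clear.

```bash
python3 -m pendant '[[[-0.3,0,-0.5,0,0,0,35],[-0.3,0,-1,0,0,0,35],[0,0,-3,0,0,0,35],[0,0,-3,0,0,0,35],[0,0,-3,0,0,0,35]]]'
python3 -m pendant '[[[-3,0,-1,0,0,0,35],[-3,0,0,0,0,0,35],[0,0,0,0,0,0,35],[0,0,0,0,0,0,35]]]'
python3 look.py w6; python3 - <<'E'
from h import *
z=dict(bolt=.145,catch=.150,sanding_block=.12,sanding_drum=.12,tumbler=0)
for n in ["top","side"]:
    im=bot.camera(n); cv2.imwrite(f"pics/{n}6.png",im[:,:,::-1])
    for t in z:
        for m in bot.mark_of(n,t)[:1]: print(n,t,round(m["confidence"],2),atz(n,m["uv"],z[t]))
a=cv2.resize(cv2.imread("pics/w6.png")[0:260,130:400],None,fx=1.4,fy=1.4); b=cv2.resize(cv2.imread("pics/side6.png")[135:235,235:375],None,fx=2.7,fy=2.6)
b=cv2.resize(b,(a.shape[1],200)); cv2.imwrite("pics/f.png",np.vstack([a,b]))
E
```

```text
time: 10.6
ee_pos: [0.5174, 0.049, 0.2753]
tcp_rot: [-179.8, 1.1, 105.9]
wrist_force: [1.1, 0.6, -0.2]
opening: 0.0297
time: 10.93
ee_pos: [0.5359, -0.0088, 0.2984]
tcp_rot: [179.4, 1.1, 106.1]
wrist_force: [-0.1, 0.3, -1.0]
opening: 0.03
[ 0.5359 -0.0088  0.2984] [179.4308   1.1186 106.1041] [-0.1087  0.3044 -1.0286] 0.03000331198656391
bolt 0.93 [269.7  97.7] [0.5298 0.0726 0.145 ]
 mask 0.81 [258.5, 1.1, 289.1, 178.8] ((270.9286804199219, 88.3424072265625), (21.442007064819336, 177.64117431640625), 2.216794490814209)
catch 0.67 [253.   55.8] [0.5015 0.1062 0.15  ]
catch 0.63 [255.1 128.6] [0.5233 0.0387 0.15  ]
 mask 0.62 [216.9, 45.4, 282.0, 166.5] ((240.11825561523438, 105.53773498535156), (54.99509048461914, 122.88978576660156), 15.49484920501709)
treadle_mid 0.66 [232.4 122.8] [0.4989 0.0389 0.158 ]
 mask 0.83 [215.5, 44.0, 283.9, 164.9] ((240.2423095703125, 106.11154174804688), (54.903831481933594, 124.27912139892578), 15.255118370056152)
top bolt 0.67 [0.53481468 0.07141761 0.145     ]
top catch 0.43 [0.48943287 0.1007234  0.15      ]
top tumbler 0.59 [0.43145128 0.30934801 0.        ]
side bolt 0.79 [0.52419452 0.06989599 0.145     ]
side catch 0.7 [0.49837347 0.10763846 0.15      ]
side sanding_block 0.76 [ 0.64750776 -0.11428253  0.12      ]
side sanding_drum 0.63 [ 0.49150315 -0.14579954  0.12      ]
side tumbler 0.89 [0.42620248 0.30232841 0.        ]
```

View pics/f.png

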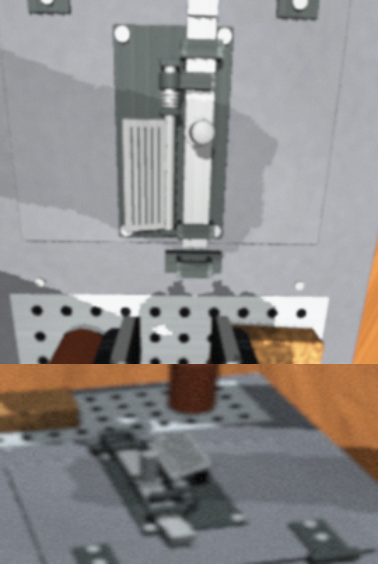

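```bash
python3 - <<'E'
from h import *
np.set_printoptions(precision=1,suppress=True)
by=np.array([-.266,.964,0]);bx=np.array([.964,.266,0]);K=np.array([.541,.0405,0])
for n in ["wrist","side"]:
  for a in (0,.1,.2,.3,.36):
    t=.36-a; P=[]
    for y in (-.036,.044):
        for r in (.036,.004):
            x=-.022-(r*np.cos(t)-.005*np.sin(t)*-1*-1); z=.150+.005*np.cos(t)+r*np.sin(t)
            P.append(K+bx*x+by*y+[0,0,z])
    print(n,a,proj(n,P).reshape(-1))
w=cv2.imread("pics/w6.png")[35:180,205:295]
s0,s6=[cv2.imread(f"pics/{f}.png")[155:225,265:335] for f in ("side0","side6")]
cv2.imwrite("pics/g.png",np.hstack([cv2.resize(i,(390,560),interpolation=2)for i in (s0,)]+[cv2.resize(s6,(390,560),interpolation=2)]))
cv2.imwrite("pics/gw.png",cv2.resize(w,None,fx=4,fy=4))
E
```

```text
wrist 0 [219.8 167.3 248.6 164.9 217.5  86.2 249.   86.9]
wrist 0.1 [218.7 166.5 248.  164.9 216.3  86.3 248.5  86.9]
wrist 0.2 [217.9 165.7 247.5 164.8 215.5  86.4 247.9  86.9]
wrist 0.3 [217.5 164.8 247.  164.7 215.   86.4 247.3  86.9]
wrist 0.36 [217.4 164.3 246.7 164.6 215.   86.5 247.   86.9]
side 0 [302.7 166.3 290.8 171.8 313.3 183.9 300.5 189.8]
side 0.1 [303.3 167.3 291.  171.8 313.8 185.  300.7 189.8]
side 0.2 [303.7 168.4 291.3 171.9 314.3 186.1 300.9 189.9]
side 0.3 [304.  169.6 291.5 172.  314.5 187.4 301.2 190. ]
side 0.36 [304.1 170.3 291.6 172.1 314.6 188.1 301.3 190.1]
```

View pics/g.png

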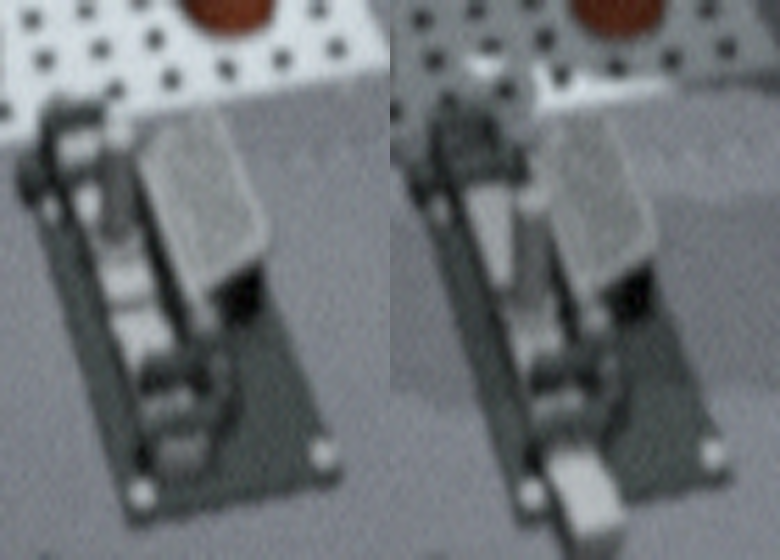

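View pics/gw.png

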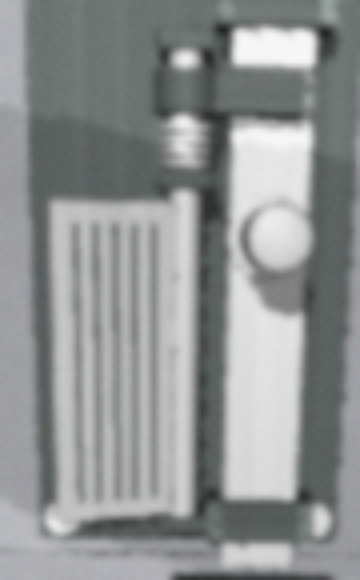

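Before and after in the side view, the treadle sits at the same slope: its outer corner is at (265,225) in both panels, so the catch is fully up. The bar sticks out at the +y end, and the pawl lies across it at a notch. The arm is clear of everything.

```bash
python3 -c "
from workcell import bot
print(bot.get_obs()['time']); print(bot.job_done())"
```

```text
11.8833
the job is handed in; nothing more can be done
None
```

The bolt is drawn and the catch has sprung back up and locked it open. I handed the job in at about 11.9 s, with the arm well clear of everything.

**What I did:** I held the treadle on its stop with one finger (43 N at most at the wrist). The other finger pushed the knob back until the force jumped to about 35 N at the bolt's stop. I then lifted off while still pushing lightly, so the catch could spring up.

**Last checks:**
- **Bolt:** the wrist camera put the knob's travel at about 34–35 mm of the nominal 36 mm. The top and side cameras read about 30–34 mm, which is within their error. The jump in force is the firmer sign that the bolt reached its stop.
- **Catch:** in the side view the treadle's slope looks the same as before I started, so it appears fully up with the pawl in the second notch.
- **Other things:** the tumbler and drum read within about 1 cm of where they were. The sanding block reads about 2 cm off in the side view, which I put down to detector scatter, since nothing went near it. The last pictures were not checked for the gouge, but the arm never went near it.

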